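# Load the vial mixer and hold its paddle at half travel

## Robot

A 7-joint arm with a two-finger parallel gripper is mounted at the origin on the work surface. World frame = base frame: x ahead of the robot, y to its left, z up, the work surface at z = 0. Lengths are in m, angles in rad, forces in N, time in s.
With the tool pointing down it reaches from about 0.4 to 0.875 m from the base axis. Payload 19.3 kg.
Tool frame: the origin (TCP) lies at the very end of the fingers, on their centre line; the grasp point (between the pads) lies 19 mm behind it; z points along the fingers, x is the direction in which the jaws open and shut, and the axes are right-handed (so a half turn about z gives the same grasp; the last joint's range is limited). The gripper opens to 85 mm and grips with 20 to 120 N. Pads are 22 mm wide; open, the fingers measure 114 mm over their backs; the gripper's body (76 mm by 85 mm) begins 54 mm behind the grasp point. The pads swing forward as they close: fully open they stand 13 mm farther back than shut.
Start: joints at [-0.07, 0.521, -0.036, 1.599, 0.021, 1.021, -0.113], TCP at [0.625, -0, 0.231] pointing down, gripper open.
Joint ranges: [-2.91, 2.91], [-0.3, 2.13], [-1.5, 1.42], [0.17, 2.43], [-1.26, 4.41], [0.16, 1.93], [-2.52, 2.52]. Speed limits (rad/s): [1.89, 1.89, 2.39, 2.39, 3.01, 3.01, 3.01].

## Interface

Orientations are given as [roll, pitch, yaw] about the fixed x, y, z axes, in that order (R = Rz(yaw) Ry(pitch) Rx(roll)).
In Python, from workcell import bot gives the robot as it stands.
- The arm moves only by the tool jog_arm, never from a script. Its argument "increments" is a list of rows, each an object of numbers: "wx", "wy", "wz": the turn, a rotation vector about the tool's x, y, z in degrees; "x", "y", "z": the shift along the tool's x, y, z in cm; "claw": the opening in per cent of the stroke, from 0 (shut) to 100 (fully open). A call has 1 to 10 rows; each row is the pose to reach, as a shift and turn from the pose measured when the call began, along the tool's axes at that moment; what a row does not reach only later rows make up. A row lasts 1/8 s, in which the tool goes at most 62.5 mm and 10.7 degrees, less where a joint would pass 70% of its speed; a pose out of reach is approached as far as the arm can. A call with a gripper value outside its range is refused whole. The fingers move at their own pace and stop on an object; "squeeze" is the grip in N (left out, the last holds). Time passes only in rows, so rows that repeat a pose let the fingers close. It gives the time, the measured TCP pose, the force and the opening at its end, in the units of the state.
- bot.observe(): the state, without advancing time (a new reading comes with each control period).
- bot.grab_frame(name): name is "scene" or "side" or "wrist"; returns a dict with "pixels" (384x512x3 uint8, red, green, blue), "fov_y" (degrees; the focal length in pixels is half the picture's height over the tangent of half this angle, whatever the lens; pixels are square), "cx", "cy" (the principal point, pixels), "origin" and "orientation" of the camera in the world. Camera axes: x right, y down, z forward; pixel columns grow to the right and rows downward; lengths in m; the calibration is good to about 2 mm. A picture is of the moment at which its call begins. There is no depth.
- bot.job_done(): hands the job in, once; it reports no verdict.
The state is a dict: "clock": time; "qpos": joint angles; "qd": joint speeds; "joint_efforts": joint torques, N m; "position": TCP position; "tool_rot": TCP orientation; "force": force on the tool from outside, world axes, zero at the start; "moment": the same for the moment, N m; "grip_width": finger opening in m.
Only numpy, scipy, OpenCV 4.12 (cv2) and the standard library are available. Lean on these libraries where they do the work, as an engineer would, in place of code of your own. Each camera call takes 0.05 s, during which the arm holds its last target.

## Task

Drop the two blue-capped vials one at a time, upright, into the two empty pockets of the vial mixer so that both stand fully down on the pocket floors. Only then press the mixer's orange spring paddle about half way down, so that the needle stands in the green band and never near the bottom stop, and hold it there: the program finishes while the fingers are still holding the paddle half way down. Leave the white-capped vial, the dish, the forceps and the jar where they are.

Things in the scene. Friction and masses are not known exactly. Their poses are not given: they have to be found in the camera images.
- vial_a_mid (a point): Blue-capped amber vial, a cylinder 28 mm in diameter and 72 mm tall with its cap (the top 22 mm, same diameter), about 45 g, standing upright on the bench. The point is its centre, 36 mm above its underside; z points up along the vial. Gripped 10 to 20 mm above this point, the fingers stay clear of the pocket block when it is seated.
- vial_b_mid (a point): The second blue-capped vial, the same as the first; either vial may go in either pocket.
- vial_white_mid (a point): White-capped vial of the same size; the point is its centre. It is not to be moved.
- mixer: Vial mixer fixed to the bench: white chassis 200 x 250 x 35 mm (x, y, z). On its +y side a bare aluminium block, 150 x 80 mm with its top 65 mm above the bench, has two dark-floored pockets in a row along x; on its -y side is the orange paddle; between them, on the far half, a grey gauge with a black needle (top 72 mm above the bench). Origin: centre of the underside on the bench; x points away from the robot at yaw 0, z up.
- pocket_near (a point): Centre of the mouth of the pocket at the mixer's -x end, 65 mm above the bench. Bore 33 mm in diameter with a 3 mm chamfer, 22 mm deep, so a seated vial's centre is 14 mm and its top 50 mm above this point. The two pockets are 72 mm apart. Axes as the mixer's.
- pocket_far (a point): Centre of the mouth of the pocket at the mixer's +x end; same size.
- pad (a point): Middle of the top of the paddle's orange pad (50 mm along the mixer's x, 56 mm along y), about 102 mm above the bench at rest. The pad is the free end of a lever whose hinge runs along the mixer's y, 86 mm to the +x side of this point and 27 mm below it at rest. Moves with the paddle.
- paddle (a joint): Angle of the paddle in rad: 0 at rest (pad up), 0.4 at the bottom stop; half way, the green band's middle, is 0.2. The pad goes down about 18 mm for 0.2 rad (36 mm in all). A spring pushes back with about 3.5 N on the pad at the start, 7 N half way and 10 N at the stop, and returns the paddle when let go. The needle turns 4 times the paddle's angle; the green band is about 0.13 to 0.27 on this joint.
- dish: Open clear dish with specimen flakes, 90 mm in diameter, 15 mm high; origin at the centre of its underside. Not to be moved.
- forceps: Steel forceps lying flat, 120 mm along its x, 8 mm high; origin below its middle. Not to be moved.
- jar: Clear jar with a pale label and a black lid, 64 mm in diameter, 75 mm high; origin at the centre of its underside. Not to be moved.

How it is judged:
On the way, in this order (a step that is already met when the one before it is completed fails the run):
1. one blue-capped vial is fully down in a pocket ((((horizontal distance between vial_a_mid and pocket_near below 0.008 m and z of vial_a_mid in the frame of pocket_near below 0.019 m and angle between vial_a_mid's own z axis and vertical below 0.15 rad) or (horizontal distance between vial_a_mid and pocket_far below 0.008 m and z of vial_a_mid in the frame of pocket_far below 0.019 m and angle between vial_a_mid's own z axis and vertical below 0.15 rad)) or ((horizontal distance between vial_b_mid and pocket_near below 0.008 m and z of vial_b_mid in the frame of pocket_near below 0.019 m and angle between vial_b_mid's own z axis and vertical below 0.15 rad) or (horizontal distance between vial_b_mid and pocket_far below 0.008 m and z of vial_b_mid in the frame of pocket_far below 0.019 m and angle between vial_b_mid's own z axis and vertical below 0.15 rad)))), for 0.2 s.
2. both blue-capped vials are fully down in the pockets (((horizontal distance between vial_a_mid and pocket_near below 0.008 m and z of vial_a_mid in the frame of pocket_near below 0.019 m and angle between vial_a_mid's own z axis and vertical below 0.15 rad) or (horizontal distance between vial_a_mid and pocket_far below 0.008 m and z of vial_a_mid in the frame of pocket_far below 0.019 m and angle between vial_a_mid's own z axis and vertical below 0.15 rad)) and ((horizontal distance between vial_b_mid and pocket_near below 0.008 m and z of vial_b_mid in the frame of pocket_near below 0.019 m and angle between vial_b_mid's own z axis and vertical below 0.15 rad) or (horizontal distance between vial_b_mid and pocket_far below 0.008 m and z of vial_b_mid in the frame of pocket_far below 0.019 m and angle between vial_b_mid's own z axis and vertical below 0.15 rad))), for 0.2 s.
3. the fingers hold the paddle half way down, in the green band (value of joint paddle between 0.13 and 0.27 rad and contact force between the fingers and mixer above 2 N), for 0.5 s.
At the end, for the whole second after the job is handed in: Each blue-capped vial stands in its own pocket: within 8 mm of its axis, at most 5 mm above its seated height, within 0.15 rad of upright. The fingers press the paddle with over 2 N and keep it still between 0.13 and 0.27 rad (half way is 0.2) (all of step 2 and all of step 3 and velocity of joint paddle between -0.1 and 0.1 rad/s); the arm keeps its last pose, push and grip.
It fails at once if the paddle is pressed near its bottom stop (beyond 0.35 rad) (value of joint paddle above 0.35 rad).
It fails at once if the paddle is pressed before both vials are in (value of joint paddle above 0.1 rad and not (((horizontal distance between vial_a_mid and pocket_near below 0.008 m and z of vial_a_mid in the frame of pocket_near below 0.019 m and angle between vial_a_mid's own z axis and vertical below 0.15 rad) or (horizontal distance between vial_a_mid and pocket_far below 0.008 m and z of vial_a_mid in the frame of pocket_far below 0.019 m and angle between vial_a_mid's own z axis and vertical below 0.15 rad)) and ((horizontal distance between vial_b_mid and pocket_near below 0.008 m and z of vial_b_mid in the frame of pocket_near below 0.019 m and angle between vial_b_mid's own z axis and vertical below 0.15 rad) or (horizontal distance between vial_b_mid and pocket_far below 0.008 m and z of vial_b_mid in the frame of pocket_far below 0.019 m and angle between vial_b_mid's own z axis and vertical below 0.15 rad)))).
It fails at once if the white-capped vial, dish, forceps or jar is moved more than 20 mm (distance of any of vial_white_mid, dish, forceps, jar from where it was at the start of the episode above 0.02 m).
It also fails if it takes over 61 s, if anything falls off the work surface, if the arm or the gripper's body presses on something with over 40 N, if the wrist force passes 120 N, or if a joint passes its speed limit or range.

## Working session

There is one attempt and no reset: what is moved stays moved. The work goes in short steps, Python scripts to look and compute and a tool call to move; the robot and the scene stay as the last step left them, time stands still between calls to the robot, and variables do not carry over. Pictures are saved under pics/ and viewed, and the job is handed in when it is done.

Besides the shell and the picture viewer there is one more tool, called after "Request:" as name(argument=value, ...), one argument or row to a line, values as JSON. jog_arm: Moves the arm, as the interface text tells. Its arguments: {"type":"object","properties":{"increments":{"type":"array","items":{"type":"object","properties":{"wx":{"type":"number"},"wy":{"type":"number"},"wz":{"type":"number"},"x":{"type":"number"},"y":{"type":"number"},"z":{"type":"number"},"claw":{"type":"number"}}}},"squeeze":{"type":"number"}},"required":["increments"]}

```bash
mkdir -p pics; cat > h.py <<'E'
import numpy as np, cv2
from workcell import bot
from scipy.spatial.transform import Rotation as R
def snap(n,tag):
    f=bot.grab_frame(n); cv2.imwrite(f'pics/{tag}.png',f['pixels'][:,:,::-1]); 
    return f
def cam(f):
    F=f['pixels'].shape[0]/2/np.tan(np.radians(f['fov_y'])/2)
    o=np.array(f['orientation']); M=R.from_euler('xyz',o).as_matrix() if o.shape==(3,) else o
    return F,M,np.array(f['origin'])
def toz(f,u,v,z):
    F,M,o=cam(f); d=M@np.array([(u-f['cx'])/F,(v-f['cy'])/F,1]); return o+d*(z-o[2])/d[2]
def proj(f,p):
    F,M,o=cam(f); q=M.T@(np.array(p)-o); return np.array([f['cx']+F*q[0]/q[2],f['cy']+F*q[1]/q[2]])
E
python3 - <<'E'
from h import *
import pickle
for n in ['scene','side','wrist']:
    f=snap(n,n+'0'); pickle.dump(f,open(f'{n}0.pkl','wb')); print(n,{k:v for k,v in f.items() if k!='pixels'})
print(bot.observe())
E
```

```text
scene {'fov_y': 44.94264356614268, 'cx': 257.0300537016673, 'cy': 187.21744232507442, 'origin': array([1.22728704, 0.64229567, 1.01998762]), 'orientation': array([-2.36463125, -0.00279916,  2.38170087])}
side {'fov_y': 54.048920752195606, 'cx': 251.0569586182527, 'cy': 196.75110731860778, 'origin': array([ 0.23369746, -0.94744187,  0.65982311]), 'orientation': array([-2.0726353 ,  0.02039275, -0.36520302])}
wrist {'fov_y': 69.35170312045985, 'cx': 256.10892758815265, 'cy': 189.34681162356847, 'origin': array([0.62480146, 0.0737153 , 0.37362919]), 'orientation': array([2.84934087e+00, 1.66846289e-03, 6.38182695e-04])}
{'clock': 0.15, 'qpos': array([-0.07020638,  0.52189927, -0.03631543,  1.59986554,  0.02122739,
        1.02110342, -0.11280554]), 'qd': array([-1.37419905e-03, -1.77049114e-03,  1.71277430e-03, -6.06519420e-04,
       -1.16379180e-03, -4.26003938e-05,  4.68700818e-04]), 'joint_efforts': array([ 4.00798544e-04, -9.27376485e+01,  1.98035471e+00, -3.70049715e+01,
        1.79930578e-02,  6.46477114e-03, -1.41420460e-05]), 'position': array([ 6.24747241e-01, -4.03908219e-05,  2.30848398e-01]), 'tool_rot': array([ 3.14150362e+00,  8.85602032e-04, -7.81616179e-06]), 'force': array([-0.39888751,  0.49585481, -0.05264383]), 'moment': array([-0.06187311,  0.02796119, -0.00166317]), 'grip_width': 0.0856443713995633}
```

View pics/scene0.png

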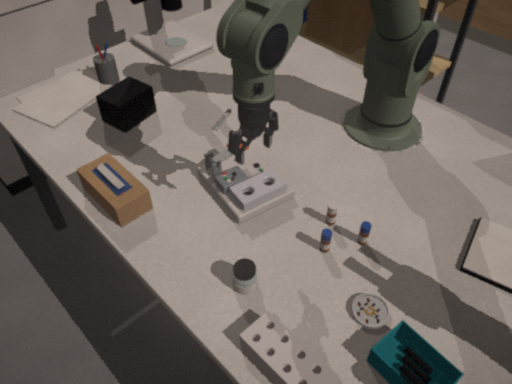

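View pics/side0.png

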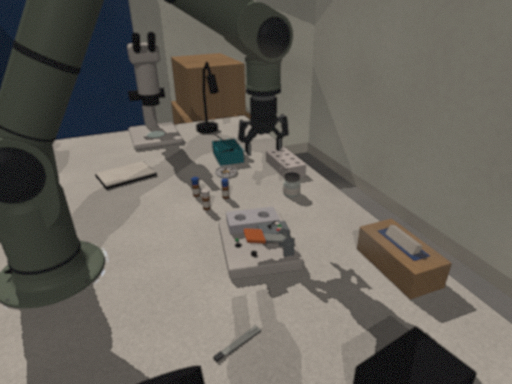

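View pics/wrist0.png

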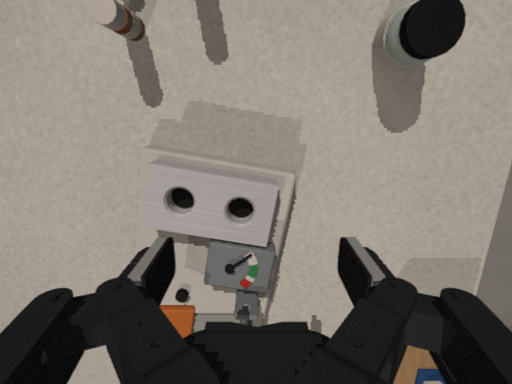

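```bash
python3 - <<'E'
from h import *
import pickle
s=pickle.load(open('scene0.pkl','rb'));d=pickle.load(open('side0.pkl','rb'));w=pickle.load(open('wrist0.pkl','rb'))
a=cv2.resize(s['pixels'][140:260,190:390,::-1],None,fx=4,fy=4,interpolation=cv2.INTER_CUBIC);cv2.imwrite('pics/sc.png',a)
a=cv2.resize(d['pixels'][160:290,170:320,::-1],None,fx=4.5,fy=4.5,interpolation=cv2.INTER_CUBIC);cv2.imwrite('pics/sd.png',a)
for n,f in [('s',s),('d',d)]:
    p=f['pixels'].astype(int); m=((p[...,2]>p[...,0]*1.7)&(p[...,2]>p[...,1]*1.3)&(p[...,2]>60)).astype(np.uint8)
    k,l,st,c=cv2.connectedComponentsWithStats(m)
    for i in range(1,k):
        if st[i,4]>15: print(n,st[i],c[i],toz(f,*c[i],.061))
print('pockets',[toz(w,u,v,.065) for u,v in [(180,200),(240,208)]])
E
```

```text
s [ 94 164  36  30 155] [113.48387097 181.4516129 ] [ 0.8651289 -0.3454214  0.061    ]
s [362 222   9  11  68] [365.92647059 226.60294118] [0.46579887 0.26795784 0.061     ]
s [323 229   8  11  62] [326.83870968 233.59677419] [0.56014048 0.21161827 0.061     ]
d [192 177   6   7  35] [194.54285714 180.        ] [0.4685562  0.27471093 0.061     ]
d [222 179   5   7  28] [224.46428571 182.07142857] [0.56358231 0.21558071 0.061     ]
pockets [array([ 0.53489377, -0.03231989,  0.065     ]), array([ 0.60526534, -0.04225332,  0.065     ])]
```

View pics/sc.png

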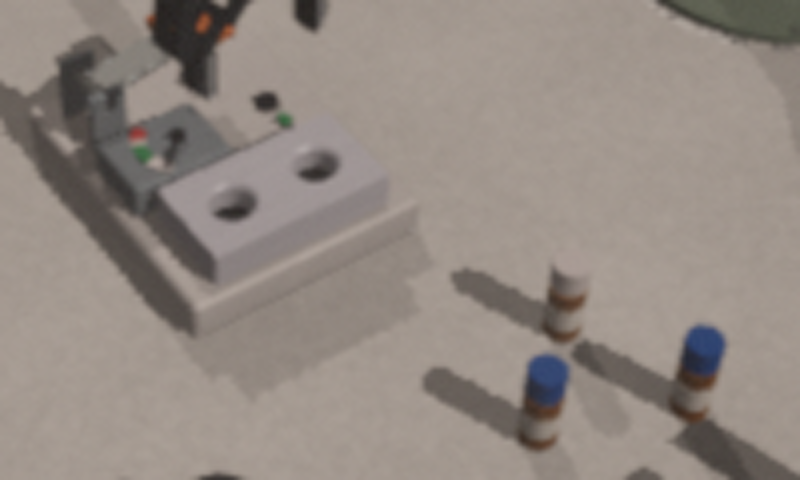

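View pics/sd.png

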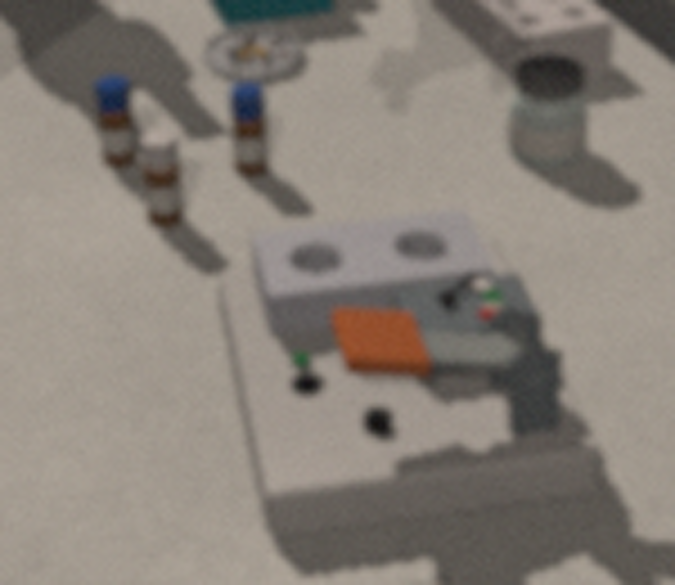

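Request:
jog_arm(
  increments=[
    {"x": -2.5, "y": -5},
    {"x": -5, "y": -10},
    {"x": -8, "y": -15},
    {"x": -10, "y": -19},
    {"x": -10, "y": -19},
    {"x": -10, "y": -19},
  ],
)

```text
schema error: expected keys wx, wy, wz, x, y, z, claw
```

```bash
python3 - <<'E'
from h import *
import pickle
f=snap('wrist','w1'); pickle.dump(f,open('w1.pkl','wb')); print(f['origin'],bot.observe()['position'])
p=f['pixels'].astype(int); m=((p[...,2]>p[...,0]*1.7)&(p[...,2]>p[...,1]*1.3)&(p[...,2]>60)).astype(np.uint8)
k,l,st,c=cv2.connectedComponentsWithStats(m)
for i in range(1,k):
    if st[i,4]>15: print(st[i],c[i],toz(f,*c[i],.072))
E
```

```text
[0.62482825 0.07371541 0.37370738] [ 6.24795684e-01 -1.62302452e-05  2.30936422e-01]
[415 369  31  15 299] [428.2006689  375.30434783] [ 0.86899554 -0.29256403  0.072     ]
```

View pics/w1.png

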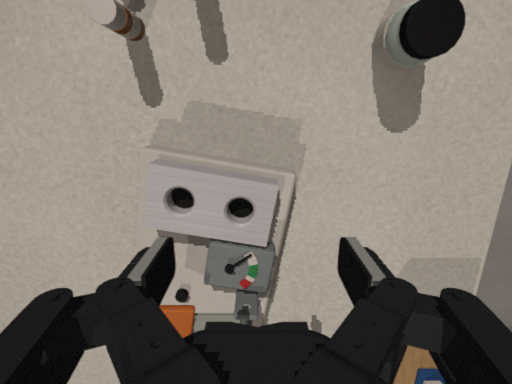

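All keys are required in each row.

Request:
jog_arm(
  increments=[
    {"wx": 0, "wy": 0, "wz": 0, "x": -2.5, "y": -5, "z": 0, "claw": 100},
    {"wx": 0, "wy": 0, "wz": 0, "x": -5, "y": -10, "z": 0, "claw": 100},
    {"wx": 0, "wy": 0, "wz": 0, "x": -8, "y": -15, "z": 0, "claw": 80},
    {"wx": 0, "wy": 0, "wz": 0, "x": -10, "y": -19, "z": 0, "claw": 65},
    {"wx": 0, "wy": 0, "wz": 0, "x": -10, "y": -19, "z": 0, "claw": 65},
    {"wx": 0, "wy": 0, "wz": 0, "x": -10, "y": -19, "z": 0, "claw": 65},
  ],
)

```text
clock: 0.95
position: [0.5251, 0.1893, 0.231]
tool_rot: [3.141, 0.001, -0.0]
force: [0.7, -0.4, -0.3]
grip_width: 0.0557
```

```bash
python3 - <<'E'
from h import *
import pickle
f=snap('wrist','w2'); pickle.dump(f,open('w2.pkl','wb')); o=bot.observe();print(f['origin'],o['position'],o['grip_width'])
p=f['pixels'].astype(int); m=((p[...,2]>p[...,0]*1.7)&(p[...,2]>p[...,1]*1.3)&(p[...,2]>60)).astype(np.uint8)
k,l,st,c=cv2.connectedComponentsWithStats(m)
for i in range(1,k):
    if st[i,4]>15: print(st[i],c[i],toz(f,*c[i],.072))
E
```

```text
[0.52515544 0.26315453 0.37378292] [0.5252964  0.18889499 0.23094144] 0.05485837188802791
[188  87  27  26 558] [201.32258065  99.46236559] [0.46808042 0.26933049 0.072     ]
[278 139  25  27 510] [289.68431373 152.2372549 ] [0.56144693 0.21454437 0.072     ]
```

View pics/w2.png

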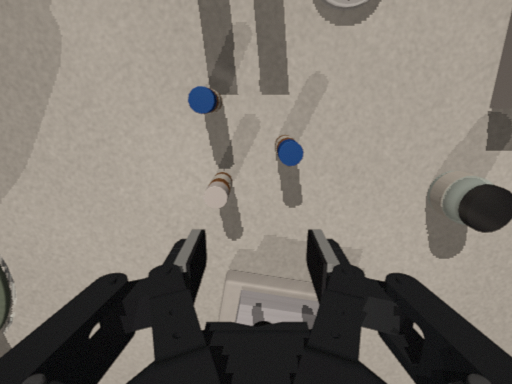

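Request:
jog_arm(
  increments=[
    {"wx": 0, "wy": 0, "wz": 0, "x": 3.6, "y": -2.55, "z": 2, "claw": 65},
    {"wx": 0, "wy": 0, "wz": 0, "x": 3.6, "y": -2.55, "z": 7, "claw": 65},
    {"wx": 0, "wy": 0, "wz": 0, "x": 3.6, "y": -2.55, "z": 12, "claw": 65},
    {"wx": 0, "wy": 0, "wz": 0, "x": 3.6, "y": -2.55, "z": 15, "claw": 65},
    {"wx": 0, "wy": 0, "wz": 0, "x": 3.6, "y": -2.55, "z": 18, "claw": 65},
    {"wx": 0, "wy": 0, "wz": 0, "x": 3.6, "y": -2.55, "z": 19.9, "claw": 65},
    {"wx": 0, "wy": 0, "wz": 0, "x": 3.6, "y": -2.55, "z": 19.9, "claw": 65},
    {"wx": 0, "wy": 0, "wz": 0, "x": 3.6, "y": -2.55, "z": 19.9, "claw": 65},
  ],
)

```text
clock: 2.0
position: [0.5619, 0.2142, 0.0329]
tool_rot: [3.141, -0.001, -0.002]
force: [0.3, -0.2, -0.2]
grip_width: 0.0552
```

```bash
python3 - <<'E'
from h import *
import pickle
f=snap('wrist','w3')
w=pickle.load(open('wrist0.pkl','rb'))
g=cv2.cvtColor(w['pixels'],cv2.COLOR_RGB2GRAY)
cv2.imwrite('pics/pk.png',cv2.resize(w['pixels'][130:330,130:310,::-1],None,fx=3,fy=3,interpolation=cv2.INTER_CUBIC))
print(toz(pickle.load(open('w2.pkl','rb')),218,197,.072))
E
```

```text
[0.4811654  0.16302787 0.072     ]
```

View pics/w3.png

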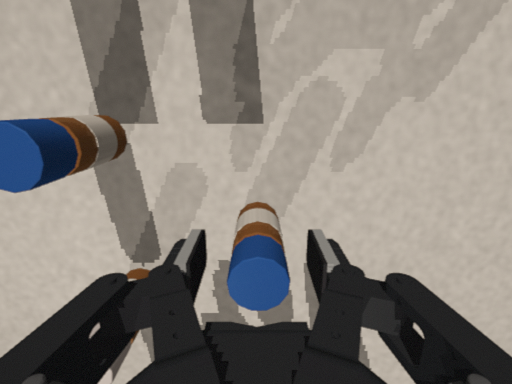

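View pics/pk.png

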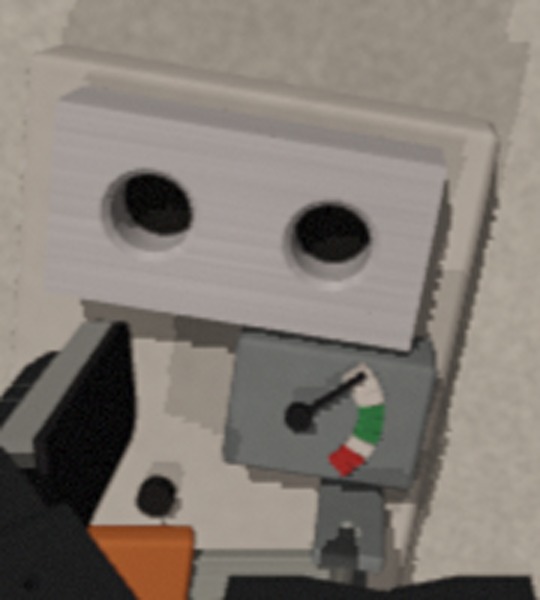

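Request:
jog_arm(
  increments=[
    {"wx": 0, "wy": 0, "wz": 0, "x": 0, "y": 0, "z": 0, "claw": 40},
    {"wx": 0, "wy": 0, "wz": 0, "x": 0, "y": 0, "z": 0, "claw": 20},
    {"wx": 0, "wy": 0, "wz": 0, "x": 0, "y": 0, "z": 0, "claw": 20},
    {"wx": 0, "wy": 0, "wz": 0, "x": 0, "y": 0, "z": 0, "claw": 20},
    {"wx": 0, "wy": 0, "wz": 0, "x": 0, "y": 0, "z": 0, "claw": 20},
    {"wx": 0, "wy": 0, "wz": 0, "x": 0, "y": 0, "z": 0, "claw": 20},
  ],
  squeeze=35,
)

```text
clock: 2.8
position: [0.5625, 0.2145, 0.034]
tool_rot: [-3.141, -0.002, -0.002]
force: [-0.6, -1.5, 8.8]
grip_width: 0.0271
```

Request:
jog_arm(
  increments=[
    {"wx": 0, "wy": 0, "wz": 0, "x": 0, "y": 0, "z": -3, "claw": 20},
    {"wx": 0, "wy": 0, "wz": 0, "x": 0, "y": 0, "z": -8, "claw": 20},
    {"wx": 0, "wy": 0, "wz": 0, "x": 0, "y": 2, "z": -12, "claw": 20},
    {"wx": 0, "wy": 0, "wz": 0, "x": 1, "y": 7, "z": -12, "claw": 20},
    {"wx": 0, "wy": 0, "wz": 0, "x": 2, "y": 12, "z": -12, "claw": 20},
    {"wx": 0, "wy": 0, "wz": 0, "x": 3, "y": 17, "z": -12, "claw": 20},
    {"wx": 0, "wy": 0, "wz": 0, "x": 4.2, "y": 22, "z": -12, "claw": 20},
    {"wx": 0, "wy": 0, "wz": 0, "x": 4.2, "y": 25, "z": -12, "claw": 20},
    {"wx": 0, "wy": 0, "wz": 0, "x": 4.2, "y": 25.9, "z": -12, "claw": 20},
    {"wx": 0, "wy": 0, "wz": 0, "x": 4.2, "y": 25.9, "z": -12, "claw": 20},
  ],
)

```text
clock: 4.05
position: [0.6038, -0.0443, 0.1541]
tool_rot: [-3.141, -0.002, -0.002]
force: [0.6, 1.1, 0.4]
grip_width: 0.0274
```

```bash
python3 - <<'E'
from h import *
import pickle
print(bot.observe()['position'],bot.observe()['grip_width'])
f=snap('wrist','w4');pickle.dump(f,open('w4.pkl','wb'))
d=snap('side','d4');s=snap('scene','s4')
a=cv2.resize(d['pixels'][150:270,190:310,::-1],(480,480),interpolation=cv2.INTER_CUBIC)
b=cv2.resize(s['pixels'][110:230,190:310,::-1],(480,480),interpolation=cv2.INTER_CUBIC)
cv2.imwrite('pics/c4.png',cv2.resize(np.hstack([a,b]),(800,400)))
E
```

```text
[ 0.60380057 -0.04430257  0.15413769] 0.027366055655797004
```

View pics/w4.png

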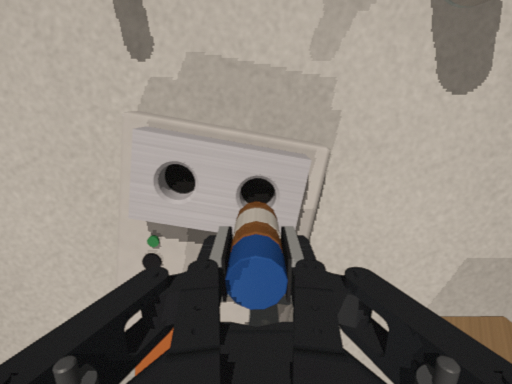

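View pics/c4.png

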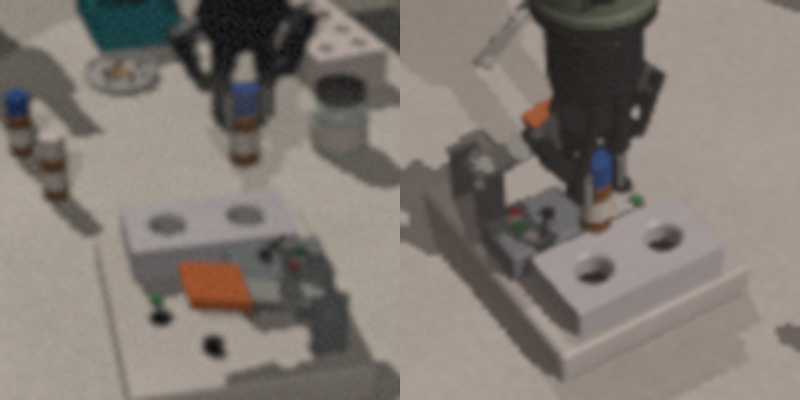

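```bash
python3 - <<'E'
from h import *
import pickle
f=pickle.load(open('w4.pkl','rb'))
cv2.imwrite('pics/pk4.png',cv2.resize(f['pixels'][120:260,120:320,::-1],None,fx=4,fy=4,interpolation=cv2.INTER_CUBIC))
n=np.array([.5337,-.0327,.065]);fa=np.array([.6047,-.0443,.065])
for c in (n,fa):
    print(proj(f,c)); P=np.array([proj(f,c+.0195*np.array([np.cos(t),np.sin(t),0])) for t in np.linspace(0,6.28,60)]);print(P.min(0),P.max(0))
E
```

```text
[174.93728224 181.12510462]
[152.27288707 158.81892484] [197.51308632 202.41436058]
[257.05264108 193.77588078]
[234.82102059 172.08923441] [279.28446531 214.48756573]
```

View pics/pk4.png

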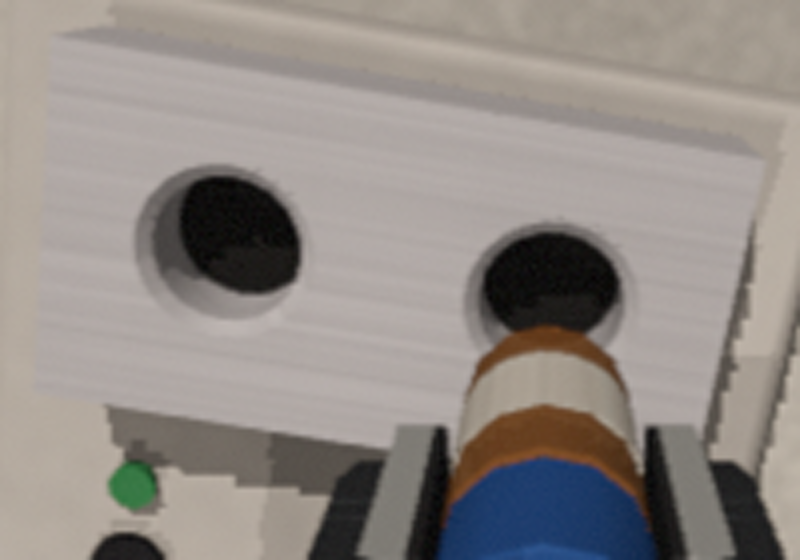

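Request:
jog_arm(
  increments=[
    {"wx": 0, "wy": 0, "wz": 0, "x": 0.12, "y": 0.1, "z": 2, "claw": 20},
    {"wx": 0, "wy": 0, "wz": 0, "x": 0.12, "y": 0.1, "z": 3.5, "claw": 20},
    {"wx": 0, "wy": 0, "wz": 0, "x": 0.12, "y": 0.1, "z": 4.2, "claw": 20},
    {"wx": 0, "wy": 0, "wz": 0, "x": 0.12, "y": 0.1, "z": 4.9, "claw": 20},
    {"wx": 0, "wy": 0, "wz": 0, "x": 0.12, "y": 0.1, "z": 5.6, "claw": 20},
    {"wx": 0, "wy": 0, "wz": 0, "x": 0.12, "y": 0.1, "z": 6.2, "claw": 20},
    {"wx": 0, "wy": 0, "wz": 0, "x": 0.12, "y": 0.1, "z": 6.2, "claw": 20},
    {"wx": 0, "wy": 0, "wz": 0, "x": 0.12, "y": 0.1, "z": 6.2, "claw": 20},
  ],
)

```text
clock: 5.2
position: [0.6054, -0.0439, 0.0923]
tool_rot: [-3.14, -0.003, 0.0]
force: [0.0, -1.0, -0.1]
grip_width: 0.0273
```

```bash
python3 - <<'E'
from h import *
f=snap('wrist','w5')
E
```

```text
(no output)
```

View pics/w5.png

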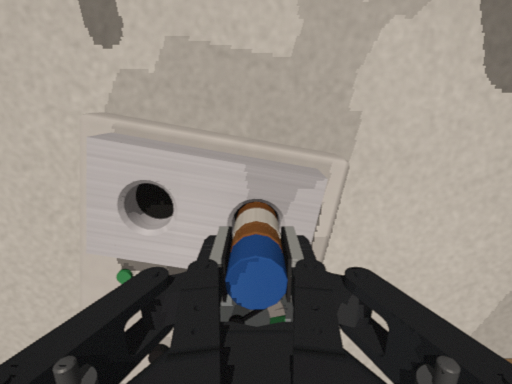

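Request:
jog_arm(
  increments=[
    {"wx": 0, "wy": 0, "wz": 0, "x": 0, "y": 0.05, "z": 0.5, "claw": 20},
    {"wx": 0, "wy": 0, "wz": 0, "x": 0, "y": 0.05, "z": 1.0, "claw": 20},
    {"wx": 0, "wy": 0, "wz": 0, "x": 0, "y": 0.05, "z": 1.4, "claw": 20},
    {"wx": 0, "wy": 0, "wz": 0, "x": 0, "y": 0.05, "z": 1.5, "claw": 20},
    {"wx": 0, "wy": 0, "wz": 0, "x": 0, "y": 0.05, "z": 1.5, "claw": 20},
  ],
)

```text
clock: 5.88
position: [0.6054, -0.0444, 0.0773]
tool_rot: [-3.14, -0.003, 0.0]
force: [-0.1, -0.1, 0.3]
grip_width: 0.0271
```

Request:
jog_arm(
  increments=[
    {"wx": 0, "wy": 0, "wz": 0, "x": 0, "y": 0, "z": 0.15, "claw": 20},
    {"wx": 0, "wy": 0, "wz": 0, "x": 0, "y": 0, "z": 0.15, "claw": 45},
    {"wx": 0, "wy": 0, "wz": 0, "x": 0, "y": 0, "z": 0.15, "claw": 55},
    {"wx": 0, "wy": 0, "wz": 0, "x": 0, "y": 0, "z": 0.15, "claw": 55},
    {"wx": 0, "wy": 0, "wz": 0, "x": 0, "y": 0, "z": -0.5, "claw": 55},
    {"wx": 0, "wy": 0, "wz": 0, "x": 0, "y": 0, "z": -3, "claw": 55},
    {"wx": 0, "wy": 0, "wz": 0, "x": 0, "y": 0, "z": -7, "claw": 55},
    {"wx": 0, "wy": 0, "wz": 0, "x": 0, "y": 0, "z": -11, "claw": 55},
  ],
)

```text
clock: 6.88
position: [0.605, -0.0445, 0.1889]
tool_rot: [-3.14, -0.003, 0.0]
force: [0.3, -1.1, -0.1]
grip_width: 0.0469
```

```bash
python3 - <<'E'
from h import *
import pickle
f=snap('wrist','w6');pickle.dump(f,open('w6.pkl','wb'));print(bot.observe()['position'])
for z in (.115,): print(proj(f,[.605,-.0449,z]))
p=f['pixels'].astype(int); m=((p[...,2]>p[...,0]*1.7)&(p[...,2]>p[...,1]*1.3)&(p[...,2]>60)).astype(np.uint8)
k,l,st,c=cv2.connectedComponentsWithStats(m)
for i in range(1,k):
    if st[i,4]>15: print(st[i],c[i],toz(f,*c[i],.115))
d=snap('side','d6');s=snap('scene','s6')
a=cv2.resize(d['pixels'][150:270,190:310,::-1],(480,480),interpolation=cv2.INTER_CUBIC)
b=cv2.resize(s['pixels'][110:230,190:310,::-1],(480,480),interpolation=cv2.INTER_CUBIC)
cv2.imwrite('pics/c6.png',cv2.resize(np.hstack([a,b]),(800,400)))
E
```

```text
[ 0.60710669 -0.04466167  0.1941158 ]
[256.03712228 199.81714563]
[241 179  32  37 947] [256.80992608 197.52270327] [ 0.60563424 -0.04290715  0.115     ]
```

View pics/w6.png

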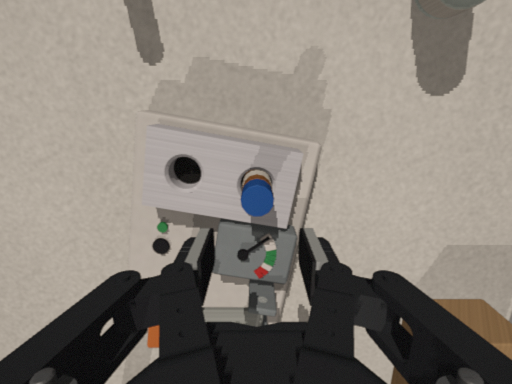

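View pics/c6.png

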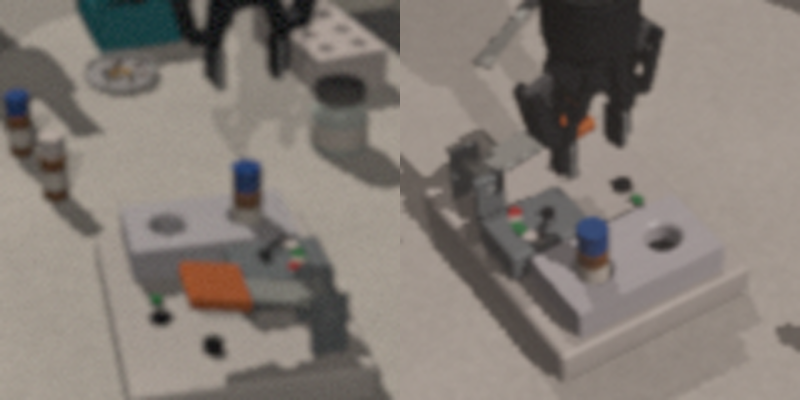

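Request:
jog_arm(
  increments=[
    {"wx": 0, "wy": 0, "wz": 0, "x": -2, "y": -5, "z": 0, "claw": 65},
    {"wx": 0, "wy": 0, "wz": 0, "x": -4.4, "y": -10, "z": 0, "claw": 65},
    {"wx": 0, "wy": 0, "wz": 0, "x": -6.8, "y": -15.5, "z": 0, "claw": 65},
    {"wx": 0, "wy": 0, "wz": 0, "x": -9.2, "y": -21, "z": 0, "claw": 65},
    {"wx": 0, "wy": 0, "wz": 0, "x": -11.6, "y": -26, "z": 0, "claw": 65},
    {"wx": 0, "wy": 0, "wz": 0, "x": -13.9, "y": -31.4, "z": 0, "claw": 65},
    {"wx": 0, "wy": 0, "wz": 0, "x": -13.9, "y": -31.4, "z": 4, "claw": 65},
    {"wx": 0, "wy": 0, "wz": 0, "x": -13.9, "y": -31.4, "z": 8, "claw": 65},
    {"wx": 0, "wy": 0, "wz": 0, "x": -13.9, "y": -31.4, "z": 8, "claw": 65},
  ],
)

```text
clock: 8.15
position: [0.466, 0.2686, 0.1067]
tool_rot: [3.14, -0.002, 0.0]
force: [0.1, 0.4, 0.7]
grip_width: 0.0554
```

```bash
python3 - <<'E'
from h import *
import pickle
f=snap('wrist','w7');print(bot.observe()['position'],bot.observe()['tool_rot'])
p=f['pixels'].astype(int); m=((p[...,2]>p[...,0]*1.7)&(p[...,2]>p[...,1]*1.3)&(p[...,2]>60)).astype(np.uint8)
k,l,st,c=cv2.connectedComponentsWithStats(m)
for i in range(1,k):
    if st[i,4]>15: print(st[i],c[i],toz(f,*c[i],.072),toz(f,*c[i],.068))
E
```

```text
[0.46705647 0.26908797 0.10854693] [ 3.14129876e+00 -4.44215538e-03  3.01516286e-05]
[ 239  190   39   45 1368] [258.22222222 211.98976608] [0.46739662 0.27263968 0.072     ] [0.4674368  0.27106306 0.068     ]
```

View pics/w7.png

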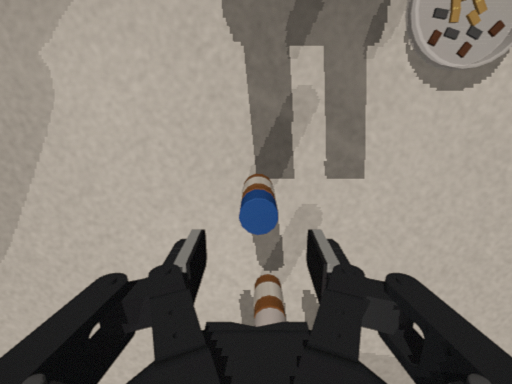

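Request:
jog_arm(
  increments=[
    {"wx": 0, "wy": 0, "wz": 0, "x": 0.1, "y": -0.05, "z": 2.5, "claw": 65},
    {"wx": 0, "wy": 0, "wz": 0, "x": 0.1, "y": -0.05, "z": 5, "claw": 65},
    {"wx": 0, "wy": 0, "wz": 0, "x": 0.1, "y": -0.05, "z": 7.5, "claw": 65},
    {"wx": 0, "wy": 0, "wz": 0, "x": 0.1, "y": -0.05, "z": 7.5, "claw": 65},
    {"wx": 0, "wy": 0, "wz": 0, "x": 0.1, "y": -0.05, "z": 7.5, "claw": 40},
    {"wx": 0, "wy": 0, "wz": 0, "x": 0.1, "y": -0.05, "z": 7.5, "claw": 20},
    {"wx": 0, "wy": 0, "wz": 0, "x": 0.1, "y": -0.05, "z": 7.5, "claw": 20},
    {"wx": 0, "wy": 0, "wz": 0, "x": 0.1, "y": -0.05, "z": 7.5, "claw": 20},
    {"wx": 0, "wy": 0, "wz": 0, "x": 0.1, "y": -0.05, "z": 7.5, "claw": 20},
    {"wx": 0, "wy": 0, "wz": 0, "x": 0.1, "y": -0.05, "z": 7.5, "claw": 20},
  ],
)

```text
clock: 9.45
position: [0.4692, 0.27, 0.0351]
tool_rot: [-3.141, -0.006, -0.0]
force: [-0.4, -0.6, 11.4]
grip_width: 0.0269
```

Request:
jog_arm(
  increments=[
    {"wx": 0, "wy": 0, "wz": 0, "x": 0, "y": 0, "z": -4, "claw": 20},
    {"wx": 0, "wy": 0, "wz": 0, "x": 0, "y": 0, "z": -9, "claw": 20},
    {"wx": 0, "wy": 0, "wz": 0, "x": 0.5, "y": 3, "z": -12, "claw": 20},
    {"wx": 0, "wy": 0, "wz": 0, "x": 1.5, "y": 8.5, "z": -12, "claw": 20},
    {"wx": 0, "wy": 0, "wz": 0, "x": 3, "y": 14, "z": -12, "claw": 20},
    {"wx": 0, "wy": 0, "wz": 0, "x": 4.2, "y": 19.5, "z": -12, "claw": 20},
    {"wx": 0, "wy": 0, "wz": 0, "x": 5.4, "y": 25, "z": -12, "claw": 20},
    {"wx": 0, "wy": 0, "wz": 0, "x": 6.5, "y": 29, "z": -12, "claw": 20},
    {"wx": 0, "wy": 0, "wz": 0, "x": 6.5, "y": 30.4, "z": -12, "claw": 20},
    {"wx": 0, "wy": 0, "wz": 0, "x": 6.5, "y": 30.4, "z": -12, "claw": 20},
  ],
)

```text
clock: 10.7
position: [0.5333, -0.0344, 0.1557]
tool_rot: [-3.141, -0.007, -0.001]
force: [0.0, -0.1, 0.5]
grip_width: 0.0274
```

```bash
python3 - <<'E'
from h import *
import pickle
f=snap('wrist','w8');pickle.dump(f,open('w8.pkl','wb'));print(bot.observe()['position'],bot.observe()['tool_rot'])
c=np.array([.5342,-.0333,.065])
P=np.array([proj(f,c+.0195*np.array([np.cos(t),np.sin(t),0])) for t in np.linspace(0,6.28,60)]);print(P.min(0),P.max(0))
im=cv2.resize(f['pixels'][130:330,160:360,::-1],None,fx=3,fy=3,interpolation=cv2.INTER_CUBIC)
cv2.polylines(im,[((P-[160,130])*3).astype(np.int32)],True,(0,255,0),1)
cv2.imwrite('pics/w8c.png',im)
E
```

```text
[ 0.53331457 -0.03323517  0.15561483] [-3.14022355e+00 -6.74458774e-03  2.20735966e-04]
[234.4643827  170.39638558] [278.70767883 212.66792297]
```

View pics/w8c.png

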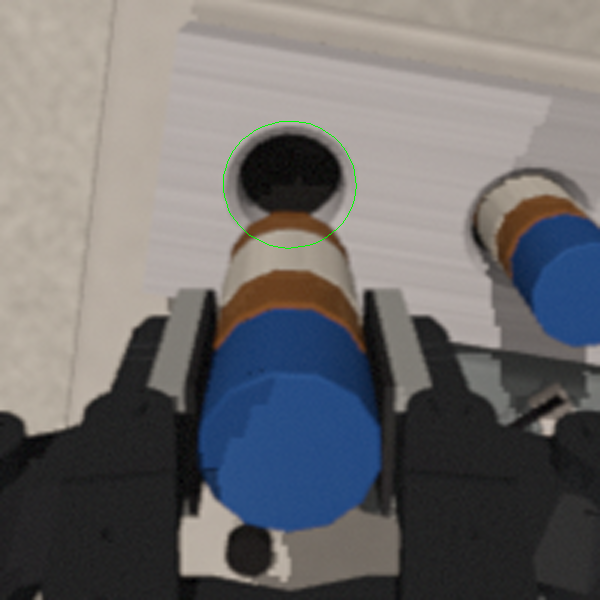

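Request:
jog_arm(
  increments=[
    {"wx": 0, "wy": 0, "wz": 0, "x": 0.1, "y": 0.05, "z": 2.5, "claw": 20},
    {"wx": 0, "wy": 0, "wz": 0, "x": 0.1, "y": 0.05, "z": 4.5, "claw": 20},
    {"wx": 0, "wy": 0, "wz": 0, "x": 0.1, "y": 0.05, "z": 5.3, "claw": 20},
    {"wx": 0, "wy": 0, "wz": 0, "x": 0.1, "y": 0.05, "z": 5.9, "claw": 20},
    {"wx": 0, "wy": 0, "wz": 0, "x": 0.1, "y": 0.05, "z": 6.4, "claw": 20},
    {"wx": 0, "wy": 0, "wz": 0, "x": 0.1, "y": 0.05, "z": 6.9, "claw": 20},
    {"wx": 0, "wy": 0, "wz": 0, "x": 0.1, "y": 0.05, "z": 7.4, "claw": 20},
    {"wx": 0, "wy": 0, "wz": 0, "x": 0.1, "y": 0.05, "z": 7.7, "claw": 20},
    {"wx": 0, "wy": 0, "wz": 0, "x": 0.1, "y": 0.05, "z": 7.7, "claw": 20},
  ],
)

```text
clock: 11.88
position: [0.5348, -0.0337, 0.0785]
tool_rot: [-3.14, -0.007, 0.0]
force: [-0.3, 0.7, -0.6]
grip_width: 0.0272
```

Request:
jog_arm(
  increments=[
    {"wx": 0, "wy": 0, "wz": 0, "x": 0, "y": 0, "z": 0.15, "claw": 20},
    {"wx": 0, "wy": 0, "wz": 0, "x": 0, "y": 0, "z": 0.15, "claw": 40},
    {"wx": 0, "wy": 0, "wz": 0, "x": 0, "y": 0, "z": 0.15, "claw": 52},
    {"wx": 0, "wy": 0, "wz": 0, "x": 0, "y": 0, "z": 0.15, "claw": 52},
    {"wx": 0, "wy": 0, "wz": 0, "x": 0, "y": 0, "z": -0.5, "claw": 52},
    {"wx": 0, "wy": 0, "wz": 0, "x": 0, "y": 0, "z": -3, "claw": 52},
    {"wx": 0, "wy": 0, "wz": 0, "x": 0, "y": 0, "z": -7, "claw": 52},
    {"wx": 0, "wy": 0, "wz": 0, "x": 0, "y": 0, "z": -11, "claw": 52},
    {"wx": 0, "wy": 0, "wz": 0, "x": 0, "y": 0, "z": -12, "claw": 20},
    {"wx": 0, "wy": 0, "wz": 0, "x": 0, "y": 0, "z": -12, "claw": 0},
  ],
)

```text
clock: 13.12
position: [0.5341, -0.0338, 0.1989]
tool_rot: [-3.14, -0.008, 0.0]
force: [-0.8, -0.5, -1.2]
grip_width: 0.0087
```

```bash
python3 - <<'E'
from h import *
import pickle
f=snap('wrist','w9');pickle.dump(f,open('w9.pkl','wb'));print(bot.observe()['position'],bot.observe()['tool_rot'])
p=f['pixels'].astype(int); m=((p[...,2]>p[...,0]*1.7)&(p[...,2]>p[...,1]*1.3)&(p[...,2]>60)).astype(np.uint8)
k,l,st,c=cv2.connectedComponentsWithStats(m)
for i in range(1,k):
    if st[i,4]>15: print(st[i],c[i],toz(f,*c[i],.115))
d=snap('side','d9');s=snap('scene','s9');pickle.dump(d,open('d9.pkl','wb'))
a=cv2.resize(d['pixels'][170:290,200:320,::-1],(480,480),interpolation=cv2.INTER_CUBIC)
b=cv2.resize(s['pixels'][110:230,190:310,::-1],(480,480),interpolation=cv2.INTER_CUBIC)
cv2.imwrite('pics/c9.png',cv2.resize(np.hstack([a,b]),(800,400)))
E
```

```text
[ 0.53371877 -0.03379262  0.19800616] [-3.14025060e+00 -6.07792017e-03  2.61567543e-04]
[241 176  31  35 861] [256.24041812 193.16608595] [ 0.53471446 -0.0315952   0.115     ]
[318 187  35  36 913] [334.58707558 204.73165389] [ 0.60282795 -0.04222665  0.115     ]
```

View pics/w9.png

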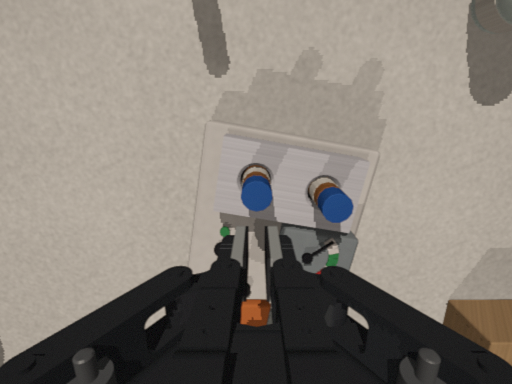

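View pics/c9.png

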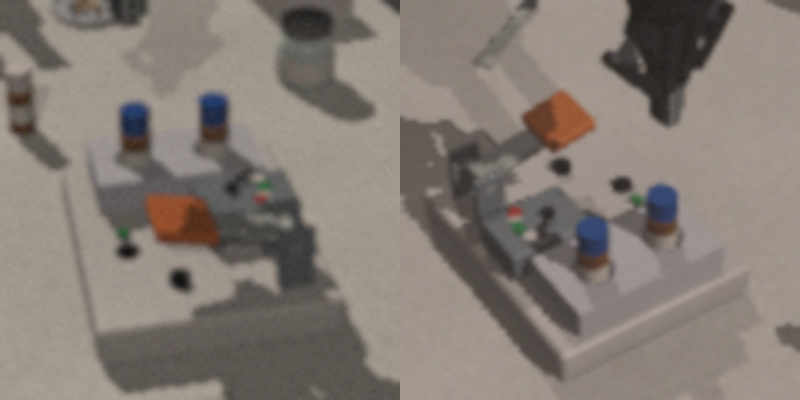

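```bash
python3 - <<'E'
from h import *
import pickle
s=bot.grab_frame('scene');pickle.dump(s,open('s9.pkl','wb'));d=pickle.load(open('d9.pkl','rb'));
for f in (s,d):
    p=f['pixels'].astype(int); m=((p[...,0]>p[...,1]*1.8)&(p[...,0]>p[...,2]*2)&(p[...,0]>80)).astype(np.uint8)
    k,l,st,c=cv2.connectedComponentsWithStats(m)
    for i in range(1,k):
        if st[i,4]>30:
            print(st[i],c[i],toz(f,*c[i],.100))
            cn=cv2.findContours((l==i).astype(np.uint8),0,2)[0][0]
            r=cv2.approxPolyDP(cn,3,True)[:,0]; print([(list(q),toz(f,*q,.1)[:2].round(4)) for q in r])
a=cv2.resize(d['pixels'][210:260,230:300,::-1],(700,500),interpolation=cv2.INTER_CUBIC)
cv2.imwrite('pics/pad9.png',a)
E
```

```text
[245 230  20  13 167] [253.30538922 235.59281437] [ 0.5178377  -0.18872536  0.1       ]
[([np.int32(245), np.int32(230)], array([ 0.5068, -0.1559])), ([np.int32(249), np.int32(241)], array([ 0.499, -0.207])), ([np.int32(264), np.int32(241)], array([ 0.5342, -0.2216])), ([np.int32(258), np.int32(235)], array([ 0.5301, -0.1909])), ([np.int32(260), np.int32(231)], array([ 0.5419, -0.1757]))]
```

View pics/pad9.png

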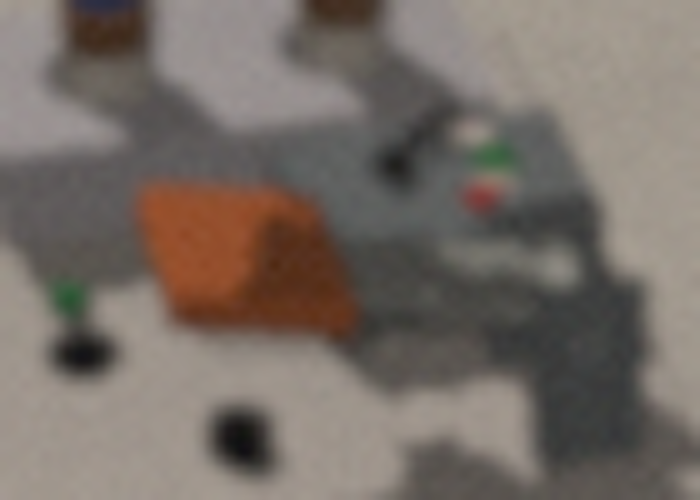

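Request:
jog_arm(
  increments=[
    {"wx": 0, "wy": 0, "wz": 0, "x": 0, "y": 5, "z": 0, "claw": 0},
    {"wx": 0, "wy": 0, "wz": 0, "x": -0.5, "y": 10, "z": 0, "claw": 0},
    {"wx": 0, "wy": 0, "wz": 0, "x": -1, "y": 15, "z": 0, "claw": 0},
    {"wx": 0, "wy": 0, "wz": 0, "x": -1.4, "y": 20, "z": 0, "claw": 0},
    {"wx": 0, "wy": 0, "wz": 0, "x": -1.4, "y": 21.6, "z": 0, "claw": 0},
    {"wx": 0, "wy": 0, "wz": 0, "x": -1.4, "y": 21.6, "z": 0, "claw": 0},
  ],
)

```text
clock: 14.08
position: [0.5192, -0.2501, 0.1962]
tool_rot: [-3.14, -0.004, -0.001]
force: [0.2, 0.7, -0.2]
grip_width: -0.0001
```

```bash
python3 - <<'E'
from h import *
import pickle
f=snap('wrist','w10');pickle.dump(f,open('w10.pkl','wb'));print(bot.observe()['position'],bot.observe()['grip_width'])
p=f['pixels'].astype(int); m=((p[...,0]>p[...,1]*1.8)&(p[...,0]>p[...,2]*2)&(p[...,0]>60)).astype(np.uint8)
k,l,st,c=cv2.connectedComponentsWithStats(m)
for i in range(1,k):
    if st[i,4]>50:
        cn=cv2.findContours((l==i).astype(np.uint8),0,2)[0][0]
        r=cv2.approxPolyDP(cn,4,True)[:,0]; print(st[i],c[i],toz(f,*c[i],.102),[(q.tolist(),toz(f,*q,.102)[:2].round(4)) for q in r])
E
```

```text
[ 0.51956612 -0.24884931  0.19638929] 0.00015571540378549
[348  60  17  17 154] [355.78571429  67.75974026] [ 0.5981488  -0.14747121  0.102     ] [([357, 60], array([ 0.5985, -0.1419])), ([348, 67], array([ 0.5919, -0.1469])), ([353, 76], array([ 0.5965, -0.1535])), ([364, 68], array([ 0.6047, -0.1476]))]
[254  80  38  24 238] [279.07563025  89.57983193] [ 0.53794162 -0.16369125  0.102     ] [([254, 80], array([ 0.5178, -0.1565])), ([284, 94], array([ 0.542 , -0.1671])), ([289, 103], array([ 0.5463, -0.174 ])), ([291, 88], array([ 0.5475, -0.1625]))]
[ 226   91   61   61 2078] [253.42685274 127.10683349] [ 0.51718069 -0.1932532   0.102     ] [([233, 91], array([ 0.5008, -0.1648])), ([226, 142], array([ 0.4939, -0.2056])), ([278, 151], array([ 0.5382, -0.2133])), ([286, 118], array([ 0.5442, -0.1859])), ([276, 121], array([ 0.536 , -0.1883])), ([268, 110], array([ 0.5292, -0.1795])), ([251, 107], array([ 0.5152, -0.1771])), ([251, 101], array([ 0.5153, -0.1725])), ([241, 107], array([ 0.5071, -0.1771])), ([243, 101], array([ 0.5088, -0.1724]))]
```

View pics/w10.png

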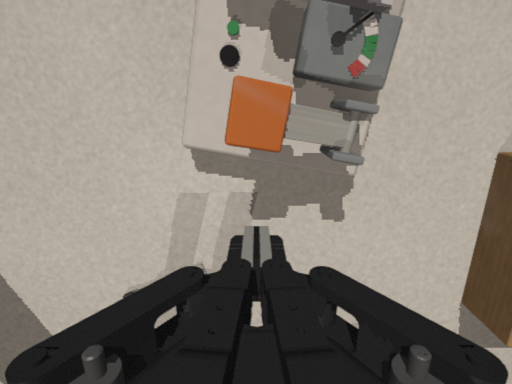

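Request:
jog_arm(
  increments=[
    {"wx": 0, "wy": 0, "wz": 0, "x": 0.15, "y": -4, "z": 0, "claw": 0},
    {"wx": 0, "wy": 0, "wz": 0, "x": 0.15, "y": -6.5, "z": 2, "claw": 0},
    {"wx": 0, "wy": 0, "wz": 0, "x": 0.15, "y": -6.5, "z": 5, "claw": 0},
    {"wx": 0, "wy": 0, "wz": 0, "x": 0.15, "y": -6.5, "z": 7.5, "claw": 0},
    {"wx": 0, "wy": 0, "wz": 0, "x": 0.15, "y": -6.5, "z": 8.5, "claw": 0},
    {"wx": 0, "wy": 0, "wz": 0, "x": 0.15, "y": -6.5, "z": 8.5, "claw": 0},
    {"wx": 0, "wy": 0, "wz": 0, "x": 0.15, "y": -6.5, "z": 8.5, "claw": 0},
  ],
)

```text
clock: 15.0
position: [0.5218, -0.1835, 0.1124]
tool_rot: [-3.139, -0.005, 0.001]
force: [0.3, -0.3, 0.7]
grip_width: -0.0
```

```bash
python3 - <<'E'
from h import *
o=bot.observe();print(o['position'],o['force'])
f=snap('wrist','w11')
E
```

```text
[ 0.52184503 -0.18347685  0.11241848] [ 0.31651853 -0.34667668  0.68614441]
```

View pics/w11.png

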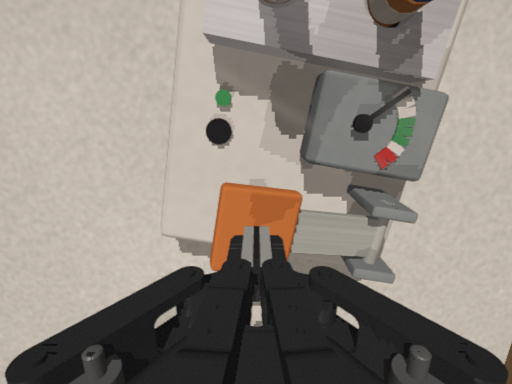

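Request:
jog_arm(
  increments=[
    {"wx": 0, "wy": 0, "wz": 0, "x": 0, "y": 0, "z": 0.5, "claw": 0},
    {"wx": 0, "wy": 0, "wz": 0, "x": 0, "y": 0, "z": 1.0, "claw": 0},
    {"wx": 0, "wy": 0, "wz": 0, "x": 0, "y": 0, "z": 1.4, "claw": 0},
    {"wx": 0, "wy": 0, "wz": 0, "x": 0, "y": 0, "z": 1.4, "claw": 0},
  ],
)

```text
clock: 15.55
position: [0.5218, -0.1836, 0.0982]
tool_rot: [-3.14, -0.005, 0.001]
force: [-2.7, 0.7, 4.0]
grip_width: 0.0001
```

Request:
jog_arm(
  increments=[
    {"wx": 0, "wy": 0, "wz": 0, "x": 0, "y": 0, "z": 0.4, "claw": 0},
    {"wx": 0, "wy": 0, "wz": 0, "x": 0, "y": 0, "z": 0.8, "claw": 0},
    {"wx": 0, "wy": 0, "wz": 0, "x": 0, "y": 0, "z": 1.1, "claw": 0},
    {"wx": 0, "wy": 0, "wz": 0, "x": 0, "y": 0, "z": 1.1, "claw": 0},
  ],
)

```text
clock: 16.05
position: [0.5214, -0.1836, 0.0868]
tool_rot: [-3.139, -0.004, 0.001]
force: [-4.1, -0.1, 6.3]
grip_width: 0.0003
```

```bash
python3 - <<'E'
from h import *
o=bot.observe();print(o['position'],o['force'])
f=snap('wrist','w12')
a=f['pixels'][40:300,180:470,::-1];cv2.imwrite('pics/w12c.png',cv2.resize(a,None,fx=2.2,fy=2.2,interpolation=cv2.INTER_CUBIC))
E
```

```text
[ 0.52135797 -0.18355519  0.08679881] [-4.10303286 -0.14283914  6.31138204]
```

View pics/w12c.png

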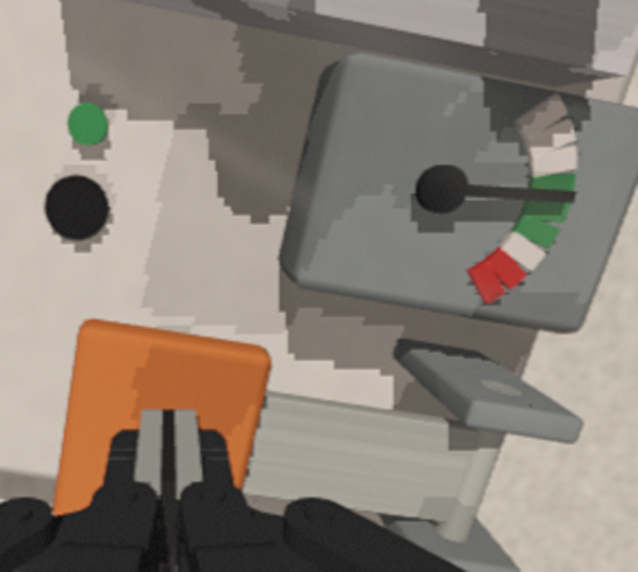

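Request:
jog_arm(
  increments=[
    {"wx": 0, "wy": 0, "wz": 0, "x": 0, "y": 0, "z": 0.15, "claw": 0},
    {"wx": 0, "wy": 0, "wz": 0, "x": 0, "y": 0, "z": 0.3, "claw": 0},
    {"wx": 0, "wy": 0, "wz": 0, "x": 0, "y": 0, "z": 0.3, "claw": 0},
    {"wx": 0, "wy": 0, "wz": 0, "x": 0, "y": 0, "z": 0.3, "claw": 0},
    {"wx": 0, "wy": 0, "wz": 0, "x": 0, "y": 0, "z": 0.3, "claw": 0},
    {"wx": 0, "wy": 0, "wz": 0, "x": 0, "y": 0, "z": 0.3, "claw": 0},
    {"wx": 0, "wy": 0, "wz": 0, "x": 0, "y": 0, "z": 0.3, "claw": 0},
    {"wx": 0, "wy": 0, "wz": 0, "x": 0, "y": 0, "z": 0.3, "claw": 0},
  ],
)

```text
clock: 17.1
position: [0.521, -0.1835, 0.0838]
tool_rot: [-3.139, -0.003, 0.0]
force: [-4.1, 1.4, 6.7]
grip_width: 0.0003
```

```bash
python3 - <<'E'
from h import *
o=bot.observe();print(o['clock'],o['position'],o['force'],abs(o['qd']).max())
f=snap('wrist','w13')
a=f['pixels'][0:300,180:470,::-1];a=cv2.resize(a,(580,600),interpolation=cv2.INTER_CUBIC);cv2.imwrite('pics/w13c.png',a)
s=snap('scene','s13');d=snap('side','d13')
b=np.hstack([cv2.resize(d['pixels'][150:290,180:320,::-1],(400,400),interpolation=2),cv2.resize(s['pixels'][120:260,240:380,::-1],(400,400),interpolation=2)]);cv2.imwrite('pics/c13.png',b)
o=bot.observe();print(o['clock'],o['position'],o['force'])
E
```

```text
17.1 [ 0.52102955 -0.18351102  0.083802  ] [-4.05608237  1.40156854  6.67613696] 0.001492701088283578
17.25 [ 0.52104608 -0.18352348  0.08381312] [-3.44572986  0.73575967  6.88800858]
```

View pics/w13c.png

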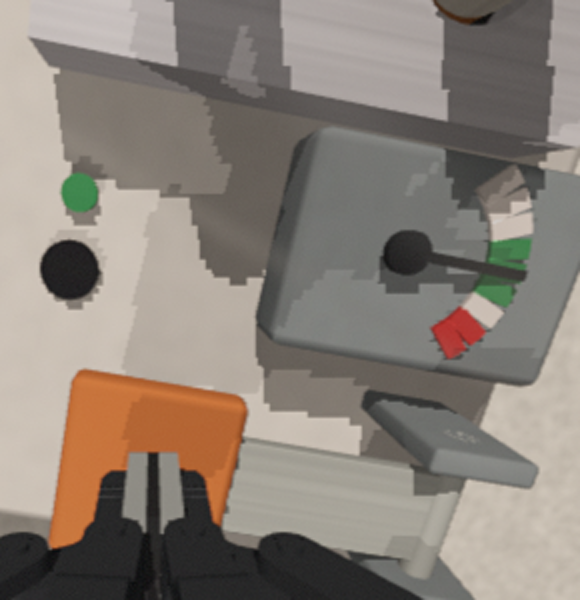

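View pics/c13.png

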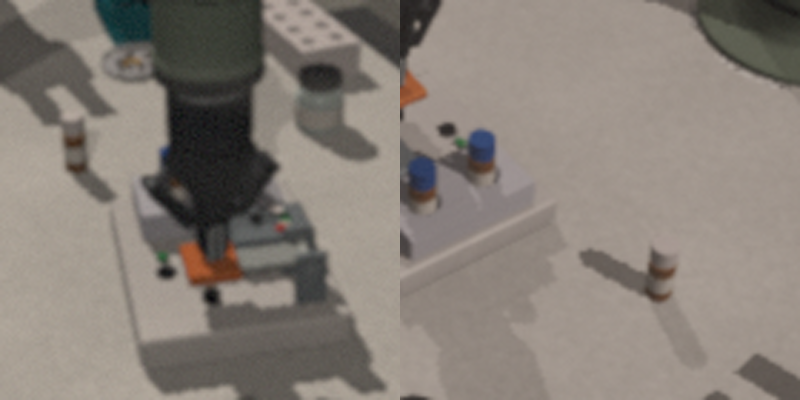

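The needle stands in the middle of the green band at (510,268) in the crop. Both vials stand in their pockets, and the arm is still and pressing with about 7 N.

```bash
python3 -c "
from workcell import bot
print(bot.job_done())"
```

```text
the job is handed in; nothing more can be done
None
```

I put both blue-capped vials upright into the pockets, one far and one near. Then I pressed the orange paddle half way down and handed the job in at about 17 s with the fingers still holding it.

- **Vials:** after release, the wrist picture put the cap tops within about 3 mm of the pocket centres at the seated height. The last scene picture shows both upright in the block. I did not measure their depth directly; no picture disagreed with them being fully down.
- **Paddle:** the last picture showed the needle in the middle of the green band. The upward force on the tool was 6.7–6.9 N, close to the 7 N given for half way. The tool's height changed by about 0.01 mm between the last two readings. I approached in small steps and the needle never came near the bottom stop.
- **Other objects:** the white-capped vial, dish and jar look unmoved in the last pictures. The forceps were not in those crops, but the arm never came near them.
- **Disagreement:** the wrist and side cameras put the pad about 5 mm apart in y. I used a point close to the wrist reading, and the fingertips landed near the middle of the pad.

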